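# Stand the reagent jars in their spill dishes

## Task

Stand each of the four straight-sided brown jars in its own round steel spill dish, matched by size: the smallest jar in the smallest dish, and so on up to the largest jar in the largest dish. Set each down gently, without dropping it, upright and flat on the floor of its dish. Leave the two narrow-necked brown bottles standing where they are.

Things in the scene. Friction and masses are not known exactly. Their poses are not given: they have to be found in the camera images.
- jar_a: The smallest of four straight-sided brown glass jars with a paper band and a black screw cap as wide as the jar (a plain cylinder): 30 mm diameter, 72 mm high with cap, about 70 g, loose, standing. Origin: centre of its underside; z up along its axis.
- jar_b: The second smallest of four straight-sided brown glass jars with a paper band and a black screw cap as wide as the jar (a plain cylinder): 40 mm diameter, 80 mm high with cap, about 120 g, loose, standing. Origin: centre of its underside; z up along its axis.
- jar_c: The second largest of four straight-sided brown glass jars with a paper band and a black screw cap as wide as the jar (a plain cylinder): 50 mm diameter, 90 mm high with cap, about 190 g, loose, standing. Origin: centre of its underside; z up along its axis.
- jar_d: The largest of four straight-sided brown glass jars with a paper band and a black screw cap as wide as the jar (a plain cylinder): 60 mm diameter, 100 mm high with cap, about 280 g, loose, standing. Origin: centre of its underside; z up along its axis.
- dish_a: The smallest of four low round stainless steel spill dishes: inside diameter 50 mm, wall 3 mm thick, rim 12 mm above the bench, floor 4 mm thick. It cannot shift on the bench. For the smallest jar (10 mm of room all round when centred). Origin: centre of its underside on the bench; z up.
- dish_b: The second smallest of four low round stainless steel spill dishes: inside diameter 64 mm, wall 3 mm thick, rim 12 mm above the bench, floor 4 mm thick. It cannot shift on the bench. For the second smallest jar (12 mm of room all round when centred). Origin: centre of its underside on the bench; z up.
- dish_c: The second largest of four low round stainless steel spill dishes: inside diameter 76 mm, wall 3 mm thick, rim 12 mm above the bench, floor 4 mm thick. It cannot shift on the bench. For the second largest jar (13 mm of room all round when centred). Origin: centre of its underside on the bench; z up.
- dish_d: The largest of four low round stainless steel spill dishes: inside diameter 90 mm, wall 3 mm thick, rim 12 mm above the bench, floor 4 mm thick. It cannot shift on the bench. For the largest jar (15 mm of room all round when centred). Origin: centre of its underside on the bench; z up.
- bottle_a: One of two alike narrow-necked brown bottles (not jars), to be left alone: body 44 mm diameter, sloping to a 22 mm black cap, 100 mm high, about 120 g, loose, standing. Origin: centre of its underside; z up.
- bottle_b: One of two alike narrow-necked brown bottles (not jars), to be left alone: body 44 mm diameter, sloping to a 22 mm black cap, 100 mm high, about 120 g, loose, standing. Origin: centre of its underside; z up.

How it is judged:
At the end, for the whole second after the job is handed in: Each jar at rest, upright (0.08 rad) and flat on the floor of the dish of its size rank (underside 1 to 7 mm above the bench; centres within 11.5, 13.5, 14.5, 16.5 mm, smallest to largest); both narrow-necked bottles upright (0.15 rad), within 30 mm of where they began (horizontal distance between jar_a and dish_a below 0.0115 m and z of jar_a in the frame of dish_a between 0.001 and 0.007 m and angle between each of jar_a, jar_b, jar_c, jar_d's own z axis and vertical below 0.08 rad and linear speed of each of jar_a, jar_b, jar_c, jar_d below 0.02 m/s and horizontal distance between jar_b and dish_b below 0.0135 m and z of jar_b in the frame of dish_b between 0.001 and 0.007 m and horizontal distance between jar_c and dish_c below 0.0145 m and z of jar_c in the frame of dish_c between 0.001 and 0.007 m and horizontal distance between jar_d and dish_d below 0.0165 m and z of jar_d in the frame of dish_d between 0.001 and 0.007 m and distance of each of bottle_a, bottle_b from where it was at the start of the episode below 0.03 m and angle between each of bottle_a, bottle_b's own z axis and vertical below 0.15 rad); the robot touches nothing.
It fails at once if a jar is dropped or knocked flying (faster than 0.7 m/s while the fingers do not touch it: a fall of about 25 mm) ((linear speed of jar_a above 0.7 m/s and contact force between the fingers and jar_a below 0.02 N) or (linear speed of jar_b above 0.7 m/s and contact force between the fingers and jar_b below 0.02 N) or (linear speed of jar_c above 0.7 m/s and contact force between the fingers and jar_c below 0.02 N) or (linear speed of jar_d above 0.7 m/s and contact force between the fingers and jar_d below 0.02 N)).
It fails at once if a narrow-necked bottle is moved more than 30 mm from its place (distance of any of bottle_a, bottle_b from where it was at the start of the episode above 0.03 m).
It also fails if it takes over 109 s, if anything falls off the work surface, if the arm or the gripper's body presses on something with over 40 N, if the wrist force passes 120 N, or if a joint passes its speed limit or range.

## Robot

A 7-joint arm with a two-finger parallel gripper is mounted at the origin on the work surface. World frame = base frame: x ahead of the robot, y to its left, z up, the work surface at z = 0. Lengths are in m, angles in rad, forces in N, time in s.
With the tool pointing down it reaches from about 0.425 to 0.925 m from the base axis. Payload 6.8 kg.
Tool frame: the origin (TCP) lies between the finger pads; the fingertips stand 22 mm ahead of it and the grasp point (between the pads) lies 3 mm ahead of it; z points along the fingers, y is the line along which they close (so a half turn about z gives the same grasp; the last joint's range is limited). The gripper opens to 85 mm and grips with 20 to 120 N. Pads are 22 mm wide; open, the fingers measure 114 mm over their backs; the gripper's body (76 mm by 85 mm) begins 54 mm behind the grasp point. The pads swing forward as they close: fully open they stand 13 mm farther back than shut.
Start: joints at [1.103, 0.477, 0.022, 1.555, -0.011, 1.109, -0.083], TCP at [0.238, -0.632, 0.253] pointing down, gripper open.
Joint ranges: [-2.96, 2.96], [-0.34, 2.1], [-1.41, 1.46], [0.24, 2.44], [-1.37, 4.51], [0.17, 1.92], [-2.96, 2.96]. Speed limits (rad/s): [2.39, 2.39, 3.14, 3.14, 3.14, 3.14, 3.14].

## Interface

Orientations are given as a unit quaternion [w, x, y, z].
In Python, from station import bot gives the robot as it stands.
- The arm moves only by the tool servo_tool, never from a script. Its argument "motion" is a list that holds one entry, the list of rows, each a list of 5 numbers: the opening, from 0 (shut) to 1 (fully open), then the shift along the world's x, y, z each as a share of 0.04 m, from -1 to 1, then the turn about the world's z as a share of 0.12 rad, from -1 to 1. A call has 1 to 20 rows; each row shifts and turns the commanded pose from where the row before left it; what a row does not reach is not made up. A row lasts 1/10 s, in which the tool goes at most 50 mm and 8.59 degrees, less where a joint would pass 70% of its speed; a pose out of reach is approached as far as the arm can. A call with a number of a shift or a turn outside -1 to 1 is refused whole. A call with a gripper value outside its range is refused whole. The fingers move at their own pace and stop on an object; "newtons" is the grip in N (left out, the last holds). Time passes only in rows, so rows that do not move let the fingers close. It gives the time, the measured TCP pose, the force, the opening and the grip force at its end, in the units of the state.
- bot.get_obs(): the state, without advancing time (a new reading comes with each control period).
- bot.read_camera(name): name is "scene" or "top" or "wrist"; returns (picture, depth): 400x640x3 uint8, red, green, blue; 400x640 float32, m along the optical axis (not along the pixel's ray), 0 where there is no reading.
- bot.get_calibration(name): a dict with "fovy" (degrees; the focal length in pixels is half the picture's height over the tangent of half this angle, whatever the lens; pixels are square), "cx", "cy" (the principal point, pixels), "view" (4x4, takes a point from world to camera coordinates). Camera axes: x right, y down, z forward; pixel columns grow to the right and rows downward; lengths in m; the calibration is good to about 2 mm. A picture is of the moment at which its call begins: read the wrist's pose just before it. get_calibration takes no time and is no camera call; for the wrist camera it gives the pose at the moment of the call.
- bot.hand_in(): hands the job in; it is judged then, once.
The state is a dict: "t": time; "q": joint angles; "joint_vel": joint speeds; "joint_torque": joint torques, N m; "eef_pos": TCP position; "tool_rot": TCP orientation; "contact_force": force on the tool from outside, world axes, zero at the start; "torque": the same for the moment, N m; "gripper_width": opening from 0.0 (shut) to 1.0 (fully open); "grasp_force": force on a finger pad.
Only numpy, scipy, OpenCV 4.12 (cv2) and the standard library are available. Lean on these libraries where they do the work, as an engineer would, in place of code of your own. Each camera call takes 0.05 s, during which the arm holds its last target. There are 200 camera calls.

## Working session

There is one attempt and no reset: what is moved stays moved. The work goes in short steps, Python scripts to look and compute and a tool call to move; the robot and the scene stay as the last step left them, time stands still between calls to the robot, and variables do not carry over. Pictures are saved under pics/ and viewed, at most 14 in all, crops included, and the job is handed in when it is done.

Besides the shell and the picture viewer there is one more tool, called after "Request:" by a JSON object that holds its "api" and its "payload", one argument or row to a line. servo_tool: Moves the arm, as the interface text tells. Shift numbers are shares of 0.04 m and turn numbers shares of 0.12 rad, none past 1 either way. Its arguments: {"type":"object","properties":{"motion":{"type":"array"},"newtons":{"type":"number"}},"required":["motion"]}

```bash
mkdir -p pics; ls
python3 - <<'E'
from station import bot
import cv2,numpy as np
o=bot.get_obs();print(o['t'],o['eef_pos'],o['tool_rot'],o['gripper_width'])
for n in ['top','scene']:
    im,d=bot.read_camera(n);c=bot.get_calibration(n)
    cv2.imwrite(f'pics/{n}0.png',im[:,:,::-1]);np.savez(f'{n}0.npz',im=im,d=d,**c)
    print(n,c['fovy'],c['cx'],c['cy'],np.round(c['view'],3).tolist(),(d>0).mean())
E
```

```text
pics
0.0 [ 0.23747006 -0.63125648  0.25231039] [-8.98030667e-04  9.83858573e-01  1.78945385e-01 -2.24031109e-04] 0.9987403294550303
top 57.58938076012308 322.87674607126206 201.80489745646457 [[0.018, -1.0, 0.006, -0.023], [-0.993, -0.019, -0.114, 0.522], [0.114, -0.003, -0.993, 1.014], [0.0, 0.0, 0.0, 1.0]] 0.99590625
scene 48.1915314707853 324.46295684114466 198.15333698459764 [[-0.117, 0.993, 0.021, 0.062], [0.526, 0.08, -0.847, -0.218], [-0.842, -0.088, -0.532, 1.456], [0.0, 0.0, 0.0, 1.0]] 0.99603125
```

View pics/top0.png

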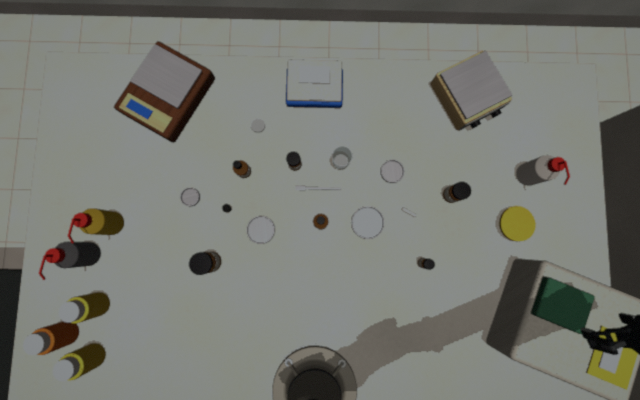

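View pics/scene0.png

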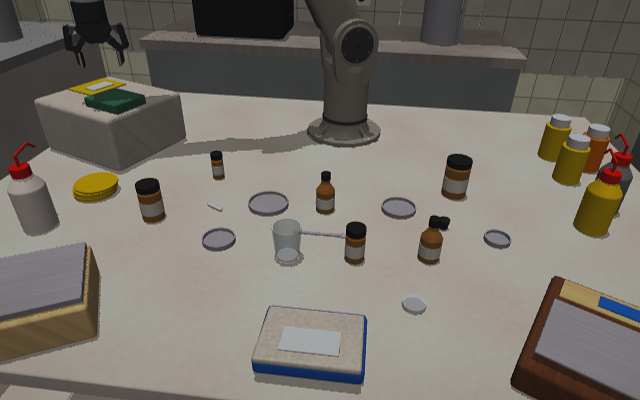

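The top view shows dishes at about (190,197), (261,229), (367,222) and (392,171). The jars are at (202,263), (458,191), (293,160) and (428,264), and the bottles at (241,168) and (321,221). There is also clutter: a beaker at (341,158), rods at (320,188) and a loose black cap at (227,208). The scene view agrees.

```bash
cat > h.py <<'E'
import numpy as np,cv2
def cloud(d,c):
    f=200/np.tan(np.radians(c['fovy'])/2)
    v,u=np.mgrid[0:400,0:640]
    P=np.stack([(u-c['cx'])/f*d,(v-c['cy'])/f*d,d],-1)
    V=np.array(c['view']);return (P-V[:3,3])@V[:3,:3]
def plane(uv,c,z):
    f=200/np.tan(np.radians(c['fovy'])/2);V=np.array(c['view'])
    r=np.array([(uv[0]-c['cx'])/f,(uv[1]-c['cy'])/f,1])@V[:3,:3];o=-V[:3,3]@V[:3,:3]
    return (o+r*(z-o[2])/r[2])[:2]
E
python3 - <<'E'
from h import *
z=np.load('top0.npz');P=cloud(z['d'],z);H=P[:,:,2]
print('bench',np.median(H[100:300,200:450]),H[100:300,200:450].std())
m=((H>.015)&(H<.13)).astype(np.uint8)
n,l,s,_=cv2.connectedComponentsWithStats(m)
for i in range(1,n):
    x,y,w,h,a=s[i]
    if a<12 or a>1500: continue
    q=P[l==i];top=np.percentile(q[:,2],90)
    t=(l==i)&(H>top-.006);Q=P[t]
    (cx,cy),r=cv2.minEnclosingCircle(Q[:,:2].astype(np.float32))
    uv=np.argwhere(t).mean(0)[::-1]
    print((x+w//2,y+h//2),a,'top',top.round(4),'mec',np.round([cx,cy,r],4),'ray',plane(uv,z,top).round(4),'eqr',round(2.6*np.sqrt(t.sum()/np.pi),1))
# dishes: rim, points 6..15 mm
for u,v in [(190,197),(261,229),(367,222),(392,171)]:
    c=P[v,u,:2];k=(np.hypot(*(P[:,:,:2]-c).transpose(2,0,1))<.058)&(H>.0065)&(H<.02)
    Q=P[k];(cx,cy),r=cv2.minEnclosingCircle(Q[:,:2].astype(np.float32));print('dish',(u,v),c.round(4),np.round([cx,cy,r],4),len(Q),Q[:,2].mean())
im=z['im'][100:300,150:490]
im=cv2.resize(np.clip(im*1.7,0,255).astype(np.uint8)[:,:,::-1],(800,470),interpolation=2);cv2.imwrite('pics/topc.png',im)
E
```

```text
bench 0.0017253821183528949 0.06597012510342687
(np.int32(342), np.int32(157)) 259 top 0.0772 mec [ 0.6483 -0.0624  0.03  ] ray [ 0.6498 -0.0616] eqr 13.0
(np.int32(293), np.int32(160)) 221 top 0.0836 mec [0.6374 0.0731 0.0198] ray [0.6368 0.0728] eqr 18.3
(np.int32(539), np.int32(170)) 795 top 0.1189 mec [ 0.6196 -0.6154  0.0282] ray [ 0.6165 -0.6071] eqr 18.9
(np.int32(241), np.int32(169)) 254 top 0.1015 mec [0.613  0.2237 0.0111] ray [0.6133 0.2237] eqr 11.0
(np.int32(457), np.int32(191)) 427 top 0.0927 mec [ 0.5553 -0.3886  0.0258] ray [ 0.555  -0.3878] eqr 24.1
(np.int32(226), np.int32(208)) 63 top 0.0275 mec [0.5016 0.2663 0.0127] ray [0.5009 0.2656] eqr 11.2
(np.int32(517), np.int32(223)) 994 top 0.0325 mec [ 0.4718 -0.5702  0.0512] ray [ 0.4707 -0.5685] eqr 44.7
(np.int32(100), np.int32(221)) 815 top 0.12 mec [0.4534 0.598  0.0276] ray [0.4526 0.588 ] eqr 18.6
(np.int32(320), np.int32(221)) 199 top 0.1016 mec [ 0.4668 -0.0063  0.0109] ray [ 0.4665 -0.0065] eqr 10.5
(np.int32(76), np.int32(254)) 895 top 0.1193 mec [0.3635 0.658  0.0283] ray [0.3643 0.6483] eqr 19.8
(np.int32(204), np.int32(263)) 599 top 0.1031 mec [0.3475 0.3066 0.0304] ray [0.347 0.306] eqr 30.0
(np.int32(426), np.int32(264)) 156 top 0.0743 mec [ 0.3547 -0.3023  0.0155] ray [ 0.3549 -0.3009] eqr 14.7
(np.int32(78), np.int32(362)) 1218 top 0.1266 mec [0.0847 0.6206 0.0271] ray [0.0841 0.6191] eqr 28.6
(np.int32(278), np.int32(377)) 15 top 0.0176 mec [0.0367 0.1037 0.0108] ray [0.0374 0.1024] eqr 5.7
dish (190, 197) [0.532  0.3771] [0.521  0.3755 0.0437] 137 0.01055908749299088
dish (261, 229) [0.442  0.1651] [0.4425 0.167  0.0418] 244 0.009752759389028276
dish (367, 222) [ 0.4681 -0.1433] [ 0.4686 -0.1426  0.0482] 318 0.009505730358566592
dish (392, 171) [ 0.6212 -0.2172] [ 0.6195 -0.2053  0.0499] 219 0.009628394436760836
```

View pics/topc.png

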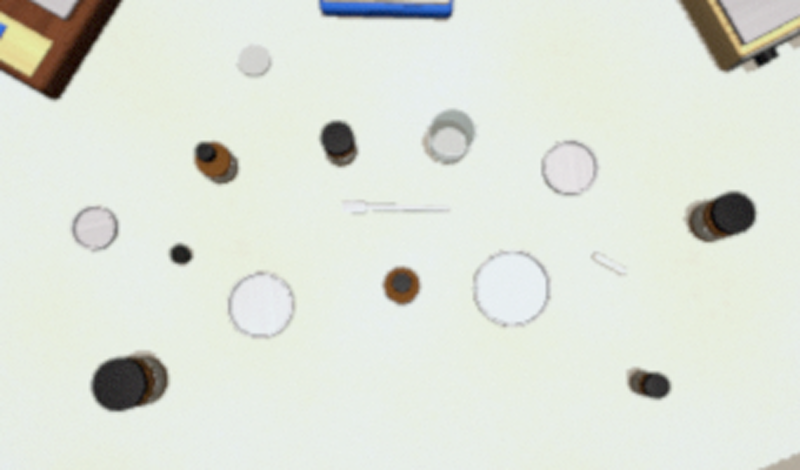

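The brightened crop confirms the layout, with the small dish at crop (95,228) and dish b at (570,167). I'll refine those two dish positions while moving over jar_a at (0.355,-0.302).

Run:
```python
from h import *
z=np.load('top0.npz');P=cloud(z['d'],z);H=P[:,:,2]
for u,v,R in [(190.4,197,.034),(392.2,171.3,.041),(261.2,229.4,.047),(367.5,222.3,.055)]:
    c=plane((u,v),z,.010);k=(np.hypot(*(P[:,:,:2]-c).transpose(2,0,1))<R)&(H>.007)&(H<.02)
    Q=P[k];(cx,cy),r=cv2.minEnclosingCircle(Q[:,:2].astype(np.float32));print(c.round(4),np.round([cx,cy,r],4),len(Q))
```

```text
[0.5314 0.3741] [0.5353 0.3774 0.0296] 122
[ 0.6191 -0.2167] [ 0.6213 -0.2179  0.0374] 179
[0.4407 0.1638] [0.4425 0.167  0.0418] 211
[ 0.467  -0.1442] [ 0.4686 -0.1426  0.0482] 262
```

Request:
{"api": "servo_tool", "payload": {
  "motion": [
    [[1,0.245,0.686,0,0],[1,0.245,0.686,0,0],[1,0.245,0.686,0,0],[1,0.245,0.686,0,0],[1,0.245,0.686,0,0],[1,0.245,0.686,0,0],[1,0.245,0.686,0,0],[1,0.245,0.686,0,0],[1,0.245,0.686,0,0],[1,0.245,0.686,0,0],[1,0.245,0.686,0,0],[1,0.245,0.686,0,0],[1,0,0,0,0],[1,0,0,0,0]]
  ],
  "newtons": 30
}}

```text
t: 1.5
eef_pos: [0.3552, -0.3023, 0.2532]
tool_rot: [0.0, 0.984, 0.18, -0.0]
contact_force: [1.1, -0.8, -0.5]
gripper_width: 1.002
grasp_force: 0.0
```

Run:
```python
from h import *
from station import bot
c=bot.get_calibration('wrist');im,d=bot.read_camera('wrist')
cv2.imwrite('pics/w1.png',np.clip(im[:,:,::-1]*1.5,0,255).astype(np.uint8))
P=cloud(d,c);H=P[:,:,2]
print(np.percentile(H,[5,50]))
k=(H>.06)&(H<.085)&(np.hypot(P[:,:,0]-.355,P[:,:,1]+.302)<.05)
(a,b),r=cv2.minEnclosingCircle(P[k][:,:2].astype(np.float32));print(a,b,r,k.sum(),np.percentile(H[k],[10,90]))
```

```text
[-0.00175912 -0.00010957]
0.3530561923980713 -0.30300694704055786 0.015325268730521202 667 [0.06995232 0.07220644]
```

View pics/w1.png

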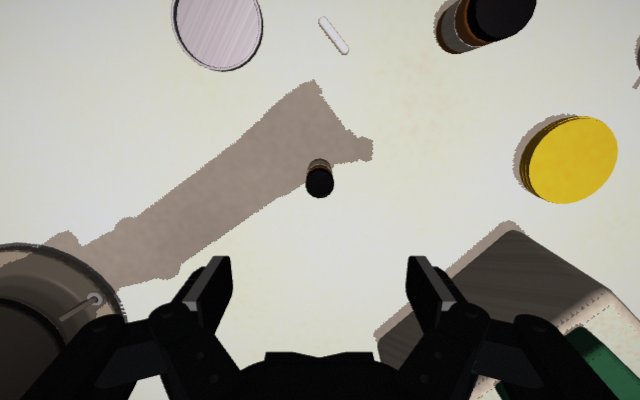

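The wrist view shows jar_a at pixel (320,180), centred between the fingers. It measures (0.353,-0.303), which agrees with the top view.

Request:
{"api": "servo_tool", "payload": {
  "motion": [
    [[1,0,0,-0.8,0],[1,-0.02,0,-0.8,0],[1,0,0,-0.8,0],[1,0,0,-0.8,0],[1,0,0,-0.8,0],[1,0,0,-0.6,0],[1,0,0,-0.4,0],[1,0,0,-0.2,0],[1,0,0,0,0],[0,0,0,0,0],[0,0,0,0,0],[0,0,0,0,0],[0,0,0,0,0],[0,0,0,0,0],[0,0,0,0,0],[0,0,0,0,0]]
  ],
  "newtons": 30
}}

```text
t: 3.15
eef_pos: [0.3548, -0.3028, 0.046]
tool_rot: [0.0, 0.984, 0.179, 0.0]
contact_force: [-0.8, 0.7, 7.3]
gripper_width: 0.342
grasp_force: 29.2
```

Request:
{"api": "servo_tool", "payload": {
  "motion": [
    [[0,0,0,0.3,0],[0,0,0,0.8,0],[0,0,0,0.8,0],[0,0,0,0.8,0],[0,0,0,0.8,0],[0,0.3,0.3,0.8,0],[0,0.6,0.6,0.2,0],[0,0.7,0.7,0,0],[0,0.7,0.7,0,0],[0,0.7,0.7,0,0],[0,0.7,0.8,0,0],[0,0.4,0.9,0,0],[0,0.2,0.9,0,0],[0,0.1,0.9,0,0],[0,0,0.9,0,0],[0,0,0.9,0,0],[0,0,0.9,0,0],[0,0,0.9,0,0],[0,0,0.9,0,0],[0,0,0.9,0,0]]
  ]
}}

```text
t: 5.15
eef_pos: [0.5299, 0.1746, 0.226]
tool_rot: [0.0, 0.984, 0.179, 0.0]
contact_force: [0.2, 0.8, -0.2]
gripper_width: 0.343
grasp_force: 29.9
```

Request:
{"api": "servo_tool", "payload": {
  "motion": [
    [[0,0.05,0.9,0,0],[0,0,0.9,0,0],[0,0,0.9,0,0],[0,0,0.9,0,0],[0,0,0.8,0,0],[0,0,0.45,0,0],[0,0,0.2,0,0],[0,0,0,0,0],[0,0,0,0,0],[0,0,0,0,0]]
  ]
}}

```text
t: 6.15
eef_pos: [0.5332, 0.3734, 0.2253]
tool_rot: [0.001, 0.984, 0.178, 0.0]
contact_force: [-0.2, -0.0, -0.6]
gripper_width: 0.34
grasp_force: 29.9
```

```bash
cat > look.py <<'E'
import sys
from h import *
from station import bot
name=sys.argv[1]
c=bot.get_calibration('wrist');im,d=bot.read_camera('wrist')
np.savez('w.npz',im=im,d=d,**c)
cv2.imwrite(f'pics/{name}.png',np.clip(im[:,:,::-1]*1.5,0,255).astype(np.uint8))
P=cloud(d,c);H=P[:,:,2];o=bot.get_obs();print(o['eef_pos'].round(4),o['t'])
x,y,R=map(float,sys.argv[2:5])   # dish guess and outer radius
k=(H>.0085)&(H<.018)&(np.hypot(P[:,:,0]-x,P[:,:,1]-y)<R+.008)
Q=P[k][:,:2];A=np.c_[Q,np.ones(len(Q))];s=np.linalg.lstsq(A,(Q**2).sum(1),rcond=None)[0]
print('fit',s[:2]/2,np.sqrt(s[2]+(s[:2]**2).sum()/4),'mec',cv2.minEnclosingCircle(Q.astype(np.float32)),len(Q))
E
python3 look.py w2 .533 .376 .028
```

```text
[0.5332 0.3736 0.2254] 6.2
fit [0.53149814 0.37796131] 0.02616344020611322 mec ((0.5311786532402039, 0.3777990937232971), 0.02792549319565296) 395
```

View pics/w2.png

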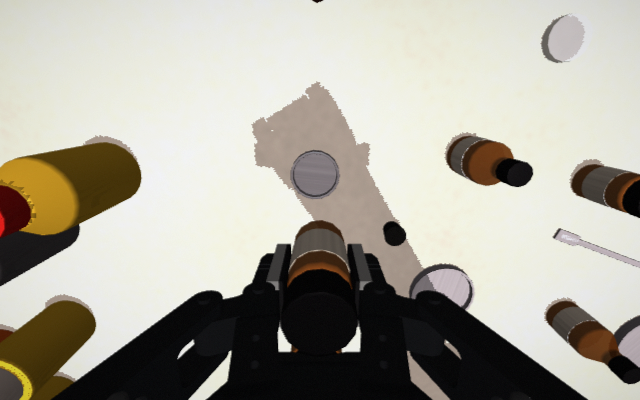

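Dish a shows at pixel (315,173), and the jar is held straight. The dish fits at (0.5313,0.378), so I'll correct and descend.

Request:
{"api": "servo_tool", "payload": {
  "motion": [
    [[0,-0.03,0.09,0,0],[0,0,0,-0.7,0],[0,0,0,-0.8,0],[0,0,0,-0.8,0],[0,0,0,-0.8,0],[0,0,0,-0.6,0],[0,0,0,-0.3,0],[0,0,0,-0.2,0],[0,0,0,-0.1,0],[0,0,0,0,0],[0,0,0,0,0]]
  ]
}}

```text
t: 7.3
eef_pos: [0.5319, 0.3796, 0.0544]
tool_rot: [-0.0, 0.984, 0.179, 0.001]
contact_force: [-0.1, -0.6, -0.8]
gripper_width: 0.336
grasp_force: 29.9
```

Request:
{"api": "servo_tool", "payload": {
  "motion": [
    [[0,0,-0.03,-0.05,0],[0,0,0,-0.04,0],[0,0,0,0,0],[0,0,0,0,0]]
  ]
}}

```text
t: 7.7
eef_pos: [0.5317, 0.3779, 0.0501]
tool_rot: [-0.0, 0.984, 0.179, 0.0]
contact_force: [0.7, -1.1, 2.2]
gripper_width: 0.34
grasp_force: 30.1
```

Contact is just beginning, so I'll nudge down a little, release and lift.

Request:
{"api": "servo_tool", "payload": {
  "motion": [
    [[0,0,0,-0.02,0],[0,0,0,0,0],[0.5,0,0,0,0],[1,0,0,0,0],[1,0,0,0,0],[1,0,0,0,0],[1,0,0,0,0],[1,0,0,0.3,0],[1,0,0,0.7,0],[1,0,0,0.8,0],[1,0,0,0.8,0],[1,0,0,0.8,0],[1,0,0,0.8,0],[1,0,0,0.1,0],[1,0,0,0,0]]
  ]
}}

```text
t: 9.2
eef_pos: [0.5317, 0.3784, 0.2228]
tool_rot: [-0.001, 0.984, 0.179, 0.001]
contact_force: [0.9, -0.8, -0.5]
gripper_width: 0.999
grasp_force: 0.0
```

```bash
cat > jar.py <<'E'
import sys
from h import *
from station import bot
c=bot.get_calibration('wrist');im,d=bot.read_camera('wrist')
P=cloud(d,c);H=P[:,:,2];o=bot.get_obs();print(o['eef_pos'].round(4),o['t'])
x,y,h=map(float,sys.argv[1:4])
if len(sys.argv)>4: cv2.imwrite(f'pics/{sys.argv[4]}.png',np.clip(im[:,:,::-1]*1.5,0,255).astype(np.uint8))
k=(abs(H-h)<.006)&(np.hypot(P[:,:,0]-x,P[:,:,1]-y)<.05)
print('jar',cv2.minEnclosingCircle(P[k][:,:2].astype(np.float32)),k.sum(),np.median(H[k]))
E
python3 jar.py .5313 .378 .076 w3
```

```text
[0.5311 0.3777 0.2211] 9.25
jar ((0.5303468108177185, 0.3778296411037445), 0.015040935017168522) 792 0.07530889971041418
```

View pics/w3.png

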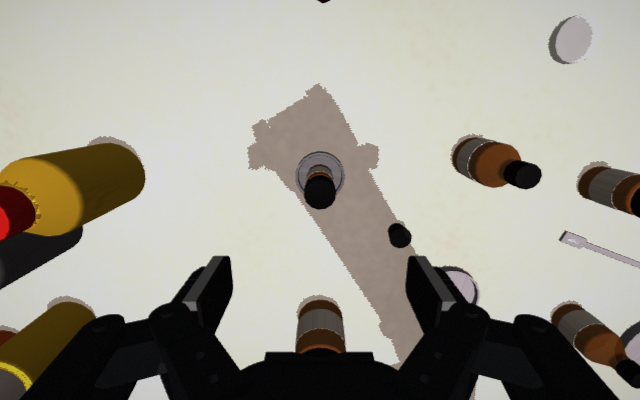

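jar_a stands centred in its dish at pixel (320,180). Next is jar_d.

Request:
{"api": "servo_tool", "payload": {
  "motion": [
    [[1,-0.46,-0.18,0,0],[1,-0.46,-0.18,0,0],[1,-0.46,-0.18,0,0],[1,-0.46,-0.18,0,0],[1,-0.46,-0.18,0,0],[1,-0.46,-0.18,0,0],[1,-0.46,-0.18,0,0],[1,-0.46,-0.18,0,0],[1,-0.46,-0.18,0,0],[1,-0.46,-0.18,0,0],[1,0,0,0,0],[1,0,0,0,0]]
  ]
}}

```text
t: 10.45
eef_pos: [0.3471, 0.3055, 0.2202]
tool_rot: [0.0, 0.984, 0.179, -0.0]
contact_force: [-0.1, 1.0, -0.4]
gripper_width: 0.997
grasp_force: 0.0
```

```bash
python3 jar.py .347 .306 .100
```

```text
[0.3477 0.3058 0.2204] 10.5
jar ((0.3446900546550751, 0.3071076571941376), 0.030282026156783104) 3778 0.09936653037931223
```

Request:
{"api": "servo_tool", "payload": {
  "motion": [
    [[1,-0.05,0.02,-0.5,0],[1,0,0,-0.7,0],[1,0,0,-0.7,0],[1,0,0,-0.6,0],[1,0,0,-0.6,0],[1,0,0,-0.5,0],[1,0,0,-0.3,0],[1,0,0,0,0],[0,0,0,0,0],[0,0,0,0,0],[0,0,0,0,0],[0,0,0,0,0],[0,0,0,0,0],[0,0,0,0,0]]
  ],
  "newtons": 40
}}

```text
t: 11.9
eef_pos: [0.3461, 0.3072, 0.066]
tool_rot: [-0.0, 0.984, 0.179, 0.001]
contact_force: [0.6, -0.9, 6.2]
gripper_width: 0.691
grasp_force: 35.7
```

Request:
{"api": "servo_tool", "payload": {
  "motion": [
    [[0,0,0,0.3,0],[0,0,0,0.7,0],[0,0,0,0.8,0],[0,0,0,0.8,0],[0,0.2,-0.2,0.8,0],[0,0.5,-0.4,0.6,0],[0,0.6,-0.6,0.2,0],[0,0.6,-0.7,0,0],[0,0.6,-0.8,0,0],[0,0.4,-0.8,0,0],[0,0.15,-0.8,0,0],[0,0,-0.8,0,0],[0,0,-0.8,0,0],[0,0,-0.8,0,0],[0,0,-0.8,0,0],[0,0,-0.8,0,0],[0,0,-0.8,0,0],[0,0,-0.8,0,0],[0,0,-0.6,0,0],[0,0,-0.4,0,0]]
  ]
}}

```text
t: 13.9
eef_pos: [0.4665, -0.1312, 0.2336]
tool_rot: [-0.0, 0.984, 0.178, 0.0]
contact_force: [0.6, 0.9, -2.5]
gripper_width: 0.694
grasp_force: 36.6
```

Request:
{"api": "servo_tool", "payload": {
  "motion": [
    [[0,0,-0.3,0,0],[0,0,-0.07,0,0],[0,0,0,0,0],[0,0,0,0,0],[0,0,0,0,0]]
  ]
}}

```text
t: 14.4
eef_pos: [0.4674, -0.143, 0.233]
tool_rot: [-0.0, 0.984, 0.18, 0.0]
contact_force: [0.0, -0.3, -2.3]
gripper_width: 0.697
grasp_force: 36.6
```

```bash
python3 look.py w4 .468 -.1435 .048
```

```text
[ 0.4674 -0.1432  0.233 ] 14.45
fit [ 0.46665536 -0.14314936] 0.0461153232849107 mec ((0.46657490730285645, -0.14303486049175262), 0.04784080758690834) 496
```

View pics/w4.png

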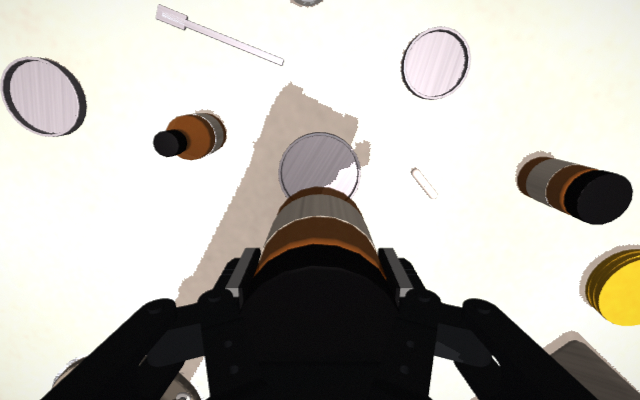

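jar_d hangs straight over its dish, at pixel (320,170) and centred to about 1 mm. Lowering it.

Request:
{"api": "servo_tool", "payload": {
  "motion": [
    [[0,0,0,-0.5,0],[0,0,0,-0.7,0],[0,0,0,-0.7,0],[0,0,0,-0.7,0],[0,0,0,-0.6,0],[0,0,0,-0.4,0],[0,0,0,-0.2,0],[0,0,0,-0.1,0],[0,0,0,-0.1,0],[0,0,0,-0.05,0],[0,0,0,0,0],[0,0,0,0,0]]
  ]
}}

```text
t: 15.65
eef_pos: [0.4676, -0.1442, 0.0714]
tool_rot: [0.0, 0.984, 0.179, 0.0]
contact_force: [-0.6, -0.1, -2.1]
gripper_width: 0.693
grasp_force: 36.6
```

Request:
{"api": "servo_tool", "payload": {
  "motion": [
    [[0,0,0,-0.03,0],[0,0,0,-0.03,0],[0,0,0,0,0],[0,0,0,0,0]]
  ]
}}

```text
t: 16.05
eef_pos: [0.4676, -0.1443, 0.07]
tool_rot: [0.0, 0.984, 0.179, 0.0]
contact_force: [-5.6, 0.7, 15.9]
gripper_width: 0.694
grasp_force: 38.3
```

Request:
{"api": "servo_tool", "payload": {
  "motion": [
    [[0.8,0,0,0,0],[1,0,0,0,0],[1,0,0,0,0],[1,0,0,0,0],[1,0,0,0,0],[1,0,0,0.2,0],[1,0,0,0.6,0],[1,0,0,0.8,0],[1,0,0,0.8,0],[1,0,0,0.8,0],[1,0,0,0.6,0],[1,0,0,0,0],[1,0,0,0,0]]
  ]
}}

```text
t: 17.35
eef_pos: [0.4673, -0.1442, 0.2211]
tool_rot: [0.0, 0.984, 0.179, 0.001]
contact_force: [-0.6, -0.0, -1.1]
gripper_width: 1.005
grasp_force: 0.0
```

```bash
python3 jar.py .4666 -.143 .104
```

```text
[ 0.4667 -0.1441  0.2202] 17.4
jar ((0.4663498103618622, -0.14412833750247955), 0.030124129727482796) 3858 0.10335231819770044
```

jar_d is placed, centred to about 1 mm. Next is jar_c.

Request:
{"api": "servo_tool", "payload": {
  "motion": [
    [[1,0.22,-0.61,0,0],[1,0.22,-0.61,0,0],[1,0.22,-0.61,0,0],[1,0.22,-0.61,0,0],[1,0.22,-0.61,0,0],[1,0.22,-0.61,0,0],[1,0.22,-0.61,0,0],[1,0.22,-0.61,0,0],[1,0.22,-0.61,0,0],[1,0.22,-0.61,0,0],[1,0,0,0,0],[1,0,0,0,0]]
  ]
}}

```text
t: 18.6
eef_pos: [0.5545, -0.3878, 0.2185]
tool_rot: [-0.001, 0.984, 0.179, -0.001]
contact_force: [0.2, 1.0, -0.1]
gripper_width: 1.003
grasp_force: 0.0
```

```bash
python3 jar.py .5545 -.388 .09
```

```text
[ 0.5548 -0.3869  0.219 ] 18.65
jar ((0.5543263554573059, -0.3896923363208771), 0.02518843114376068) 2481 0.08936404076667362
```

Request:
{"api": "servo_tool", "payload": {
  "motion": [
    [[1,0,-0.04,-0.55,0],[1,0,0,-0.7,0],[1,0,0,-0.7,0],[1,0,0,-0.7,0],[1,0,0,-0.6,0],[1,0,0,-0.5,0],[1,0,0,-0.3,0],[1,0,0,0,0],[0,0,0,0,0],[0,0,0,0,0],[0,0,0,0,0],[0,0,0,0,0],[0,0,0,0,0],[0,0,0,0,0]]
  ],
  "newtons": 40
}}

```text
t: 20.05
eef_pos: [0.5561, -0.3901, 0.0601]
tool_rot: [0.001, 0.984, 0.179, 0.001]
contact_force: [0.7, 0.5, 6.7]
gripper_width: 0.58
grasp_force: 41.7
```

Request:
{"api": "servo_tool", "payload": {
  "motion": [
    [[0,0,0,0.3,0],[0,0,0,0.7,0],[0,0,0,0.8,0],[0,0,0,0.8,0],[0,0,0.2,0.8,0],[0,0,0.4,0.6,0],[0,-0.1,0.6,0.25,0],[0,-0.2,0.8,0,0],[0,-0.2,0.8,0,0],[0,-0.2,0.8,0,0],[0,-0.2,0.8,0,0],[0,-0.2,0.8,0,0],[0,-0.2,0.8,0,0],[0,-0.2,0.8,0,0],[0,-0.2,0.8,0,0],[0,-0.2,0.8,0,0],[0,-0.2,0.8,0,0],[0,-0.2,0.8,0,0],[0,-0.2,0.8,0,0],[0,-0.2,0.8,0,0]]
  ]
}}

```text
t: 22.05
eef_pos: [0.4466, 0.0753, 0.2291]
tool_rot: [0.0, 0.984, 0.179, 0.0]
contact_force: [1.1, 1.4, -0.6]
gripper_width: 0.573
grasp_force: 41.8
```

Request:
{"api": "servo_tool", "payload": {
  "motion": [
    [[0,-0.1,0.8,0,0],[0,0,0.6,0,0],[0,0,0.4,0,0],[0,0,0.3,0,0],[0,0,0.15,0,0],[0,0,0,0,0],[0,0,0,0,0],[0,0,0,0,0]]
  ]
}}

```text
t: 22.85
eef_pos: [0.4433, 0.1632, 0.2285]
tool_rot: [0.0, 0.984, 0.178, -0.0]
contact_force: [-0.1, -0.4, -1.3]
gripper_width: 0.575
grasp_force: 41.8
```

```bash
python3 look.py w5 .4415 .1655 .041
```

```text
[0.4434 0.1633 0.2284] 22.9
fit [0.43944009 0.16726595] 0.03910634351589654 mec ((0.43932265043258667, 0.167119100689888), 0.04092251881957054) 479
```

View pics/w5.png

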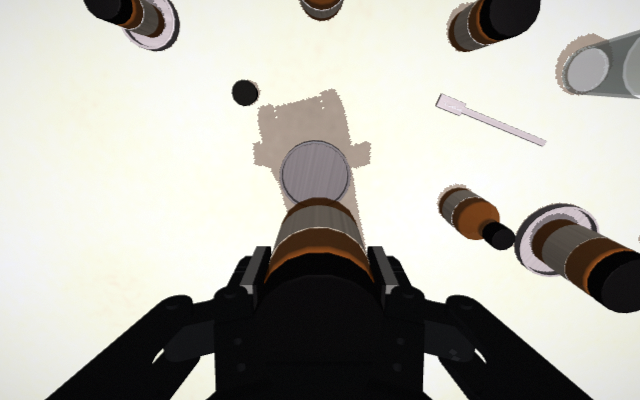

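Dish c shows at pixel (315,172), and the jar is straight. I'll correct by (-3,+3.5) mm and lower it.

Request:
{"api": "servo_tool", "payload": {
  "motion": [
    [[0,-0.08,0.09,-0.5,0],[0,0,0,-0.7,0],[0,0,0,-0.7,0],[0,0,0,-0.7,0],[0,0,0,-0.6,0],[0,0,0,-0.4,0],[0,0,0,-0.2,0],[0,0,0,-0.1,0],[0,0,0,-0.1,0],[0,0,0,-0.05,0],[0,0,0,0,0],[0,0,0,0,0]]
  ]
}}

```text
t: 24.1
eef_pos: [0.4404, 0.168, 0.067]
tool_rot: [-0.0, 0.984, 0.179, 0.0]
contact_force: [-0.3, -0.1, -1.5]
gripper_width: 0.577
grasp_force: 41.8
```

Request:
{"api": "servo_tool", "payload": {
  "motion": [
    [[0,0,0,-0.04,0],[0,0,0,-0.03,0],[0,0,0,0,0],[0,0,0,0,0]]
  ]
}}

```text
t: 24.5
eef_pos: [0.4402, 0.168, 0.064]
tool_rot: [0.0, 0.984, 0.179, 0.0]
contact_force: [-0.4, 0.0, 3.8]
gripper_width: 0.576
grasp_force: 42.0
```

Contact. Release and lift.

Request:
{"api": "servo_tool", "payload": {
  "motion": [
    [[0,0,0,-0.02,0],[0,0,0,0,0],[0.7,0,0,0,0],[1,0,0,0,0],[1,0,0,0,0],[1,0,0,0,0],[1,0,0,0.2,0],[1,0,0,0.6,0],[1,0,0,0.8,0],[1,0,0,0.8,0],[1,0,0,0.8,0],[1,0,0,0.7,0],[1,0,0,0,0],[1,0,0,0,0]]
  ]
}}

```text
t: 25.9
eef_pos: [0.4402, 0.1679, 0.2196]
tool_rot: [-0.0, 0.984, 0.179, 0.001]
contact_force: [-0.9, -1.3, -0.2]
gripper_width: 0.998
grasp_force: 0.0
```

```bash
python3 jar.py .4394 .167 .094
```

```text
[0.4397 0.1676 0.2187] 25.95
jar ((0.4386245310306549, 0.1679842323064804), 0.025115815922617912) 2524 0.09336264296523673
```

jar_c is placed. Next is jar_b at (0.637,0.073), a move of (+0.197,-0.095).

Request:
{"api": "servo_tool", "payload": {
  "motion": [
    [[1,0.5,-0.24,0,0],[1,0.5,-0.24,0,0],[1,0.5,-0.24,0,0],[1,0.5,-0.24,0,0],[1,0.5,-0.24,0,0],[1,0.5,-0.24,0,0],[1,0.5,-0.24,0,0],[1,0.5,-0.24,0,0],[1,0.5,-0.24,0,0],[1,0.4,-0.2,0,0],[1,0,0,0,0],[1,0,0,0,0]]
  ]
}}

```text
t: 27.15
eef_pos: [0.635, 0.0736, 0.2173]
tool_rot: [-0.0, 0.984, 0.179, -0.002]
contact_force: [-0.4, 0.7, -0.1]
gripper_width: 0.999
grasp_force: 0.0
```

```bash
python3 jar.py .6365 .073 .08
```

```text
[0.6348 0.0741 0.2177] 27.2
jar ((0.6361387968063354, 0.0733206570148468), 0.02005663700401783) 1510 0.07933614598768
```

Request:
{"api": "servo_tool", "payload": {
  "motion": [
    [[1,0.04,-0.01,-0.55,0],[1,0,0,-0.7,0],[1,0,0,-0.7,0],[1,0,0,-0.7,0],[1,0,0,-0.7,0],[1,0,0,-0.5,0],[1,0,0,-0.35,0],[1,0,0,0,0],[0,0,0,0,0],[0,0,0,0,0],[0,0,0,0,0],[0,0,0,0,0],[0,0,0,0,0],[0,0,0,0,0],[0,0,0,0,0]]
  ],
  "newtons": 35
}}

```text
t: 28.7
eef_pos: [0.6385, 0.0733, 0.0522]
tool_rot: [0.0, 0.984, 0.179, 0.001]
contact_force: [-1.0, -0.7, 7.1]
gripper_width: 0.463
grasp_force: 35.2
```

Request:
{"api": "servo_tool", "payload": {
  "motion": [
    [[0,0,0,0.3,0],[0,0,0,0.7,0],[0,0,0,0.8,0],[0,0,0,0.8,0],[0,0,0,0.8,0],[0,0,-0.3,0.6,0],[0,-0.04,-0.5,0.25,0],[0,-0.05,-0.7,0,0],[0,-0.05,-0.8,0,0],[0,-0.05,-0.8,0,0],[0,-0.05,-0.8,0,0],[0,-0.05,-0.8,0,0],[0,-0.05,-0.8,0,0],[0,-0.05,-0.8,0,0],[0,-0.05,-0.6,0,0],[0,0,-0.35,0,0],[0,0,0,0,0],[0,0,0,0,0],[0,0,0,0,0]]
  ]
}}

```text
t: 30.6
eef_pos: [0.6205, -0.2144, 0.221]
tool_rot: [-0.001, 0.984, 0.18, 0.0]
contact_force: [-0.3, -0.5, -0.8]
gripper_width: 0.459
grasp_force: 35.5
```

```bash
python3 look.py w6 .620 -.217 .035
```

```text
[ 0.6205 -0.2146  0.221 ] 30.65
fit [ 0.62001144 -0.21549847] 0.033168054280744735 mec ((0.6199425458908081, -0.21543416380882263), 0.03491632640361786) 514
```

View pics/w6.png

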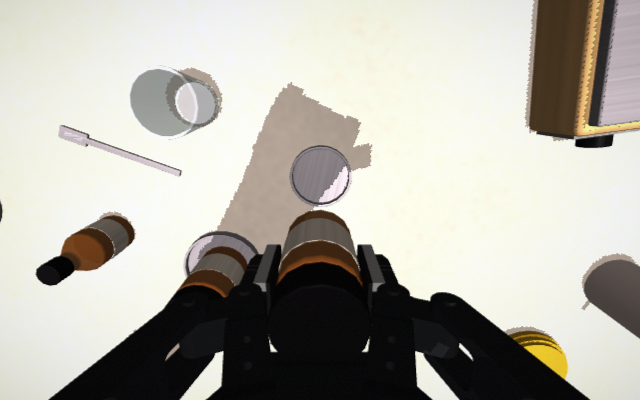

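Dish b is at pixel (320,175), well aligned. Lowering.

Request:
{"api": "servo_tool", "payload": {
  "motion": [
    [[0,0,-0.02,-0.5,0],[0,0,0,-0.7,0],[0,0,0,-0.7,0],[0,0,0,-0.7,0],[0,0,0,-0.6,0],[0,0,0,-0.4,0],[0,0,0,-0.2,0],[0,0,0,-0.1,0],[0,0,0,-0.1,0],[0,0,0,-0.05,0],[0,0,0,0,0],[0,0,0,0,0]]
  ]
}}

```text
t: 31.85
eef_pos: [0.6204, -0.2178, 0.0595]
tool_rot: [0.0, 0.984, 0.179, 0.0]
contact_force: [0.7, 0.1, -0.2]
gripper_width: 0.46
grasp_force: 35.5
```

Request:
{"api": "servo_tool", "payload": {
  "motion": [
    [[0,0,0,-0.03,0],[0,0,0,-0.03,0],[0,0,0,0,0],[0,0,0,0,0]]
  ]
}}

```text
t: 32.25
eef_pos: [0.62, -0.2177, 0.0564]
tool_rot: [-0.0, 0.984, 0.179, -0.0]
contact_force: [-0.2, 0.1, -1.1]
gripper_width: 0.461
grasp_force: 35.5
```

Request:
{"api": "servo_tool", "payload": {
  "motion": [
    [[0,0,0.03,-0.03,0],[0,0,0,0,0],[0,0,0,0,0]]
  ]
}}

```text
t: 32.55
eef_pos: [0.6202, -0.2175, 0.0563]
tool_rot: [0.001, 0.984, 0.179, 0.0]
contact_force: [-2.0, -2.7, 6.6]
gripper_width: 0.464
grasp_force: 36.0
```

Contact. Release and lift.

Request:
{"api": "servo_tool", "payload": {
  "motion": [
    [[0.6,0,0,0,0],[1,0,0,0,0],[1,0,0,0,0],[1,0,0,0,0],[1,0,0,0,0],[1,0,0,0.2,0],[1,0,0,0.6,0],[1,0,0,0.8,0],[1,0,0,0.8,0],[1,0,0,0.8,0],[1,0,0,0.7,0],[1,0,0,0,0],[1,0,0,0,0],[1,0,0,0,0]]
  ]
}}

```text
t: 33.95
eef_pos: [0.6193, -0.2164, 0.2103]
tool_rot: [-0.0, 0.984, 0.179, -0.001]
contact_force: [-0.7, 1.0, 0.0]
gripper_width: 1.001
grasp_force: 0.0
```

```bash
python3 jar.py .620 -.2155 .084
python3 - <<'E'
from h import *
from station import bot
im,d=bot.read_camera('top');c=bot.get_calibration('top');P=cloud(d,c);H=P[:,:,2]
for n,x,y,h in [('a',.5313,.378,.078),('d',.467,-.143,.107),('c',.44,.167,.096),('b',.62,-.216,.087),('ba',.613,.2237,.1015),('bb',.4668,-.0063,.1016)]:
    k=(abs(H-h)<.007)&(np.hypot(P[:,:,0]-x,P[:,:,1]-y)<.045)
    print(n,cv2.minEnclosingCircle(P[k][:,:2].astype(np.float32)) if k.any() else None,np.median(H[k]),k.sum())
im,_=bot.read_camera('scene');cv2.imwrite('pics/s2.png',np.clip(im[:,:,::-1]*1.5,0,255).astype(np.uint8))
E
```

```text
[ 0.6192 -0.2163  0.21  ] 34.0
jar ((0.6180436015129089, -0.2176586538553238), 0.02005954645574093) 1614 0.08334274926583622
a ((0.5329335331916809, 0.37771743535995483), 0.015585644170641899) 0.07746768697285406 98
d ((0.4674980938434601, -0.1441798210144043), 0.030277661979198456) 0.1053239831367635 403
c ((0.4410270154476166, 0.16815467178821564), 0.0251754317432642) 0.09554875688201087 278
b ((0.6190556287765503, -0.21681763231754303), 0.02031901478767395) 0.08510823255761994 137
ba ((0.6136026382446289, 0.2239762246608734), 0.011297617107629776) 0.10122597899499168 56
bb ((0.46662846207618713, -0.006418586242944002), 0.010697023943066597) 0.10141675027953076 52
```

View pics/s2.png

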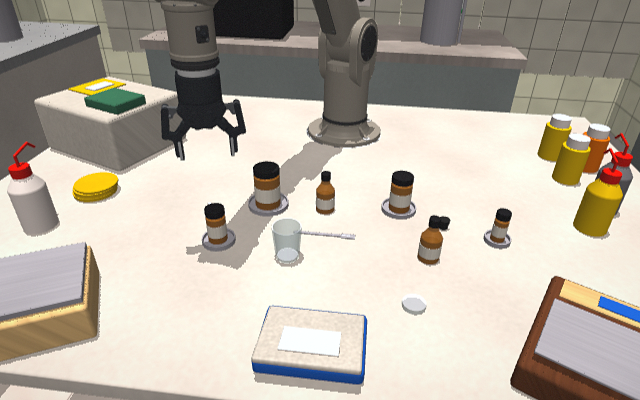

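The scene view shows all four jars upright in their dishes, at (266,190), (402,195), (215,228) and (502,230). The bottles at (325,195) and (431,240) have not moved, and the arm is clear.

```bash
python3 -c "
from station import bot
print(bot.hand_in())"
```

```text
the job is handed in; nothing more can be done
None
```

All four jars stand upright and within about 3 mm of centre in their matching dishes, both bottles are where they began, and the job is handed in; the hand-in returned no verdict.

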